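# Rock the pendulum angle gauge to its mark on a ribbed insulator and hold it

### The arm

A 6-joint arm with a two-finger parallel gripper is mounted at the origin on the work surface. World frame = base frame: x ahead of the robot, y to its left, z up, the work surface at z = 0. Lengths are in m, angles in rad, forces in N, time in s.
With the tool pointing down it reaches from about 0.3 to 0.825 m from the base axis. Payload 5.4 kg.
Tool frame: the origin (TCP) lies at the very end of the fingers, on their centre line; the grasp point (between the pads) lies 19 mm behind it; z points along the fingers, x is the direction in which the jaws open and shut, and the axes are right-handed (so a half turn about z gives the same grasp; the last joint's range is limited). The gripper opens to 92 mm and grips with 3 to 60 N. Pads are 20 mm wide; open, the fingers measure 128 mm over their backs; the gripper's body (75 mm by 189 mm) begins 69 mm behind the grasp point.
Start: joints at [1.015, 0.158, 1.597, -0, 1.386, -0.21], TCP at [0.195, 0.541, 0.215] pointing down, gripper open.
Joint ranges: [-2.91, 2.91], [-0.94, 2.29], [0.18, 2.7], [-1.29, 4.43], [0.17, 2.64], [-3, 3]. Speed limits (rad/s): [2.57, 2.57, 3.14, 3.14, 3.14, 3.14].

### API

Orientations are given as a rotation vector (axis times angle).
In Python, from workcell import bot gives the robot as it stands. Calls block until the motion is done:
- bot.goto(position, orientation): joint-space move of the TCP to a pose.
- bot.line_to(position, rot=None, max_speed=0.15): straight line of the TCP; rot=None keeps the orientation; max_speed is the mean speed in m/s.
- bot.set_joints(angles): joint-space move.
- bot.set_gripper(opening, newtons=None): opening from 0.0 (shut) to 1.0 (fully open); newtons is the grip in N (None keeps the last); returns when the fingers have stopped.
- bot.hold(seconds).
- bot.inverse_kinematics(position, orientation): joint angles nearest the present ones, or None.
- bot.read_camera(name): name is "side" or "top" or "wrist"; returns a dict with "pixels" (384x512x3 uint8, blue, green, red), "fx", "fy", "cx", "cy" (pixels), "k1" (the pictures are not rectified: a ray, as slopes to the right and down, at radius r is drawn at 1 + k1 r^2 times it, then the intrinsics apply), "R" (3x3) and "t" (3): a world point X has camera coordinates R X + t. Camera axes: x right, y down, z forward; pixel columns grow to the right and rows downward; lengths in m; the calibration is good to about 2 mm. A picture is of the moment at which its call begins. There is no depth.
A pose or a line that the arm cannot do raises bot.MotionError and nothing moves.
- bot.job_done(): hands the job in, once; it reports no verdict.
Readings, each from a call of its own:
- bot.current_clock(): time.
- bot.current_joints(): joint angles.
- bot.current_joint_vel(): joint speeds.
- bot.current_effort(): joint torques, N m.
- bot.current_ee_pos(): TCP position.
- bot.current_tool_rot(): TCP orientation.
- bot.current_contact_force(): force on the tool from outside, world axes, zero at the start.
- bot.current_ft_torque(): the same for the moment, N m.
- bot.current_opening(): opening from 0.0 (shut) to 1.0 (fully open).
Only numpy, scipy, OpenCV 4.12 (cv2) and the standard library are available. Lean on these libraries where they do the work, as an engineer would, in place of code of your own. Each camera call takes 0.05 s, during which the arm holds its last target. There are 200 camera calls.

### The job

Pick up the pendulum angle gauge by its top grip and stand it upright on the uneven ribs of the ceramic insulator held in the vice, square across the ribs and with its middle over the block. Then gently rock it on the ribs until its swinging pointer settles between the two lines of the index mark, and keep it held there, bearing lightly but firmly on the ribs and still in the gripper, so that I can scribe the slope on the ceramic along its base: finish while holding, without letting go. Leave the other things on the bench where they are.

Things in the scene. Friction and masses are not known exactly. Their poses are not given: they have to be found in the camera images.
- gauge: the loose pendulum angle gauge, about 0.5 kg, standing on its base on the bench: a steel base bar 30 (x) x 120 (y) x 18 mm, on it a round aluminium case 116 mm across and 26 mm thick with its axis along x at height 72 mm and a white dial on the +x face, and on top a flat grip; 174 mm high in all. Origin: centre of the flat underside; z up, y along the bar, the dial looks along +x (away from the robot at yaw 0)
- gauge_grip (a point): centre of the gauge's flat aluminium grip, 152 mm above the underside: 20 mm thick along x (the way to grasp it), 44 mm wide along y, from the case's top (height 130 mm, 26 mm thick there) up to 174 mm. Axes as the gauge
- gauge_foot (a point): middle of the gauge's flat underside; the same point and axes as gauge
- pointer (a joint): reading of the black pointer (43 mm long) that hangs freely on the dial's centre: 0 when it points straight down to the gauge's base; positive when its tip swings towards the gauge's +y, which happens when the gauge's top is leaned towards its own +y; it equals the lean (rad). Lightly damped, settles in about half a second
- index (a joint): angle (rad, same zero and sense as the pointer) of the index mark on the dial, set at random and locked: two short black lines joined at the rim like a U, 0.10 rad either side of this angle. It is always on the +y side of straight down
- pointer_tip (a point): tip of the pointer, 43 mm from the dial's centre; its z axis runs along the pointer from tip to pivot
- index_mark (a point): middle between the two lines of the index mark, 43 mm from the dial's centre; its z axis points to the dial's centre
- block: cream ceramic insulator with a ribbed top, fixed in the vice jaws, 50 (x) x 90 (y) mm, body 30 mm high, with three half-round ribs along x of unequal height: the middle one at y = 0 (radius 22, top 52 mm above the underside), a lower one at y = +16 mm (radius 12, top 48 mm) and the lowest at y = -19 mm (radius 13, top 43 mm). Origin: centre of the underside; the gauge's bar goes along its y
- block_top (a point): middle of the top line of the insulator's highest rib, 52 mm above its underside and 82 mm above the bench; axes as the block
- vice: grey machine vice bolted to the bench, about 145 mm long (x) and 80 mm wide (y, 132 mm over the bolt lugs), jaw tops 56 mm high, screw and bar on its -x side; it turns with the block. Origin: centre of the underside
- aneroid: brass aneroid movement, 54 mm across, 38 mm high; a bystander, not to be disturbed; origin at the centre of its underside
- stopper: orange silicone stopper, 36 mm across, 30 mm high; a bystander, not to be disturbed; origin at the centre of its underside
- flat_insulator: cream ceramic insulator with a flat top, 45 x 65 x 28 mm; a bystander, not to be disturbed; origin at the centre of its underside
- weight: brass knobbed weight, 38 mm across, 48 mm high; a bystander, not to be disturbed; origin at the centre of its underside
- driver: screwdriver, 160 mm long, lying; a bystander, not to be disturbed; origin at the centre of its underside
- oil: small amber oil bottle, 38 mm across, 75 mm high; a bystander, not to be disturbed; origin at the centre of its underside
- bench_level: aluminium bench level with a glass vial, 100 x 22 x 18 mm; a bystander, not to be disturbed; origin at the centre of its underside
Things that resemble listed ones, but are neither listed nor needed, are in the scene too. Leave any red or turquoise look-alike of the gauge alone.

How it is judged:
By the outcome, as a careful person would: the job done as asked, in the order asked, and still so for the second after the job is handed in, while the arm keeps its last pose, push and grip.
It also fails if it takes over 48 s, if anything falls off the work surface, if the arm or the gripper's body presses on something with over 40 N, if the wrist force passes 120 N, or if a joint passes its speed limit or range.

## Working session

There is one attempt and no reset: what is moved stays moved. The work goes in short steps, each a Python script; the robot and the scene stay as the last script left them, time stands still between calls to the robot, and variables do not carry over. Pictures are saved under pics/ and viewed, about 8 in all and at most 12, crops included, and the job is handed in when it is done.

```bash
ls; mkdir -p pics; python3 - <<'E'
from workcell import bot
import cv2,numpy as np
for n in ["side","top","wrist"]:
    c=bot.read_camera(n); cv2.imwrite(f"pics/{n}0.png",c["pixels"])
    print(n,c["fx"],c["cx"],c["cy"],c["k1"],np.round(c["R"],3).tolist(),np.round(c["t"],3))
a=cv2.imread("pics/side0.png");b=cv2.imread("pics/top0.png")
print(bot.current_clock(),bot.current_tool_rot(),bot.current_ee_pos())
E
```

```text
pics
side 441.542541996557 253.8916739344544 194.8961862107088 -0.119001970710806 [[-0.948, -0.318, -0.022], [-0.144, 0.488, -0.861], [0.285, -0.813, -0.509]] [0.566 0.178 1.433]
top 415.42120590039417 256.3506789189666 192.2536289188605 -0.0667174277211216 [[-0.028, -1.0, 0.007], [-0.994, 0.027, -0.103], [0.103, -0.01, -0.995]] [0.005 0.589 1.187]
wrist 311.1071108395767 250.72430504346994 191.10891579580863 -0.04785013034167279 [[0.338, 0.941, -0.001], [0.904, -0.325, 0.276], [0.26, -0.094, -0.961]] [-0.574 -0.031  0.392]
0.15 [ 2.57002601e+00  1.80582470e+00 -2.13842435e-03] [0.19465024 0.5405379  0.21382937]
```

View pics/top0.png

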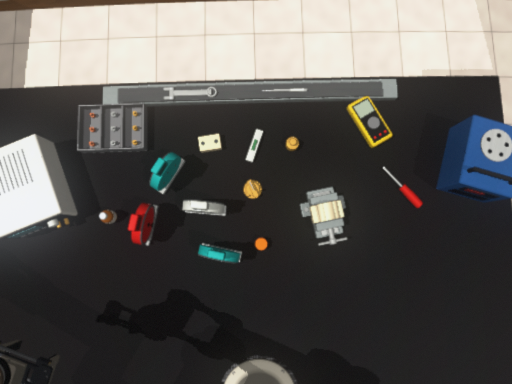

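View pics/side0.png

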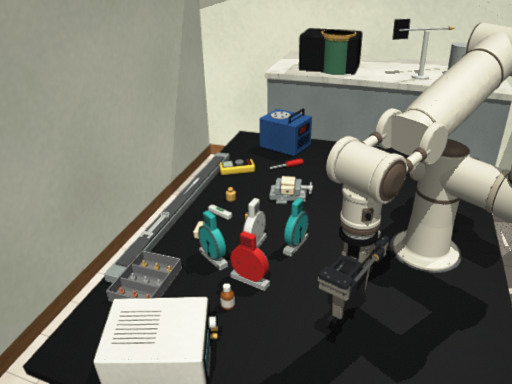

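The top view shows the silver gauge at (204,208), two turquoise decoys at (166,172) and (219,253), a red one at (143,224), and the vice and block at (326,212). In the side view the gauge is at (254,225). Next I'll enlarge crops and compute rough positions.

```bash
cat > h.py <<'E'
from workcell import bot
import cv2,numpy as np
from scipy.spatial.transform import Rotation as Ro
def ray(c,uv):
    d=np.array([-0.,0,0])
    x=(uv[0]-c["cx"])/c["fx"];y=(uv[1]-c["cy"])/c["fy"]
    D=np.array([c["k1"],0,0,0,0])
    p=cv2.undistortPoints(np.array([[[x,y]]],float),np.eye(3),D)[0,0]
    R=np.array(c["R"]);t=np.array(c["t"])
    return -R.T@t, R.T@np.array([p[0],p[1],1.])
def plane(c,uv,z):
    o,d=ray(c,uv); return o+d*(z-o[2])/d[2]
def tri(obs):
    A=np.zeros((3,3));b=np.zeros(3)
    for c,uv in obs:
        o,d=ray(c,uv);d=d/np.linalg.norm(d);P=np.eye(3)-np.outer(d,d);A+=P;b+=P@o
    X=np.linalg.solve(A,b)
    return X,[np.linalg.norm(np.cross(X-ray(c,uv)[0],ray(c,uv)[1]/np.linalg.norm(ray(c,uv)[1]))) for c,uv in obs]
def proj(c,X):
    R=np.array(c["R"]);t=np.array(c["t"])
    p=cv2.projectPoints(np.array([X],float),cv2.Rodrigues(R)[0],t,np.array([[c["fx"],0,c["cx"]],[0,c["fy"],c["cy"]],[0,0,1.]]),np.array([c["k1"],0,0,0,0]))[0]
    return p[0,0]
def rot(xdir_yaw):
    "tool pointing down, jaw axis at yaw"
    x=np.array([np.cos(xdir_yaw),np.sin(xdir_yaw),0]);z=np.array([0,0,-1.])
    return Ro.from_matrix(np.stack([x,np.cross(z,x),z],1))
E
python3 - <<'E'
from h import *
s=bot.read_camera("side");t=bot.read_camera("top");w=bot.read_camera("wrist")
print("gauge",tri([(s,(258,203)),(t,(204,210))]),plane(t,(204,208),.15))
print("block",plane(t,(327,212),.08))
R=Ro.from_rotvec(bot.current_tool_rot()).as_matrix();p=np.array(bot.current_ee_pos())
print("cam in tool",R.T@(-w["R"].T@w["t"]-p),"\n",np.round(R.T@w["R"].T,3))
print(np.round(R,3))
a=cv2.resize(s["pixels"][180:300,190:320],None,fx=4,fy=4,interpolation=2)[:, :]
b=cv2.resize(t["pixels"][180:270,170:360],None,fx=4,fy=4,interpolation=2)
cv2.imwrite("pics/c1.png",cv2.resize(s["pixels"][170:300,180:330],None,fx=4,fy=4,interpolation=2))
E
```

```text
gauge (array([0.53467859, 0.1282637 , 0.16046531]), [np.float64(0.0017582327710051202), np.float64(0.0017582327710049552)]) [0.53892059 0.12892453 0.15      ]
block [ 0.52298534 -0.20731938  0.08      ]
cam in tool [-0.00031066 -0.07920523 -0.17057087] 
 [[ 1.     0.     0.001]
 [-0.001  0.961  0.277]
 [-0.    -0.277  0.961]]
[[ 0.339  0.941 -0.   ]
 [ 0.941 -0.339 -0.001]
 [-0.001 -0.    -1.   ]]
```

View pics/c1.png

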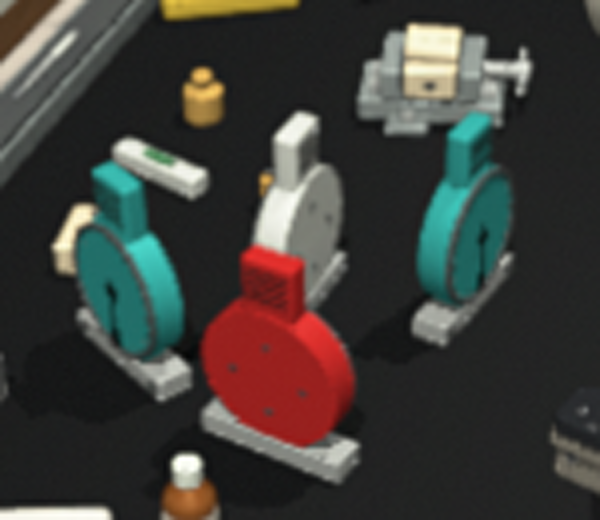

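```bash
cat >> h.py <<'E'
CT=np.array([-0.0003,-0.0792,-0.1706]); CR=np.array([[1,0,.001],[-.001,.961,.277],[0,-.277,.961]])
def look(target,az,el,dist,sgn=1):
    "TCP pose putting the wrist camera at dist from target, seen from azimuth az, elevation el"
    u=np.array([np.cos(az)*np.cos(el),np.sin(az)*np.cos(el),np.sin(el)])
    z=-u; x=np.array([-np.sin(az),np.cos(az),0]); y=np.cross(z,x)   # image x right, y down
    R=np.stack([x,y,z],1)@CR.T
    return target+u*dist-R@CT, Ro.from_matrix(R).as_rotvec()
E
python3 - <<'E'
from h import *
T=np.array([.548,.128,.08])
for el in (35,45,52,60):
  for d in (.25,.32):
    p,r=look(T,0,np.radians(el),d); q=bot.inverse_kinematics(p,r); print(el,d,p.round(3),None if q is None else np.round(q,2))
p,r=look(T,0,np.radians(45),.3)
t0=bot.current_clock(); bot.goto(p,r); print(bot.current_clock()-t0)
w=bot.read_camera("wrist"); cv2.imwrite("pics/w1.png",w["pixels"]); np.save("w1.npy",w,allow_pickle=True)
E
```

```text
35 0.25 [0.617 0.128 0.093] None
35 0.32 [0.674 0.128 0.133] None
45 0.25 [0.614 0.128 0.105] [ 0.01  1.45  0.2   0.01  2.56 -1.55]
45 0.32 [0.663 0.128 0.154] None
52 0.25 [0.61  0.128 0.113] [ 0.01  1.24  0.47  0.01  2.37 -1.56]
52 0.32 [0.653 0.128 0.168] None
60 0.25 [0.605 0.128 0.121] [ 0.01  1.06  0.69  0.01  2.19 -1.56]
60 0.32 [0.64  0.128 0.182] [ 0.01  1.16  0.4   0.01  2.38 -1.56]Traceback (most recent call last):
  File "<stdin>", line 7, in <module>
workcell.MotionError: the arm cannot take that pose within its joint ranges
```

```bash
python3 - <<'E'
from h import *
T=np.array([.548,.128,.08])
best=None
for az in (-30,-40):
 for el in (45,50,55):
  for d in (.26,.3,.34):
    p,r=look(T,np.radians(az),np.radians(el),d); q=bot.inverse_kinematics(p,r); print(az,el,d,p.round(3),None if q is None else np.round(q,2))
    if q is not None and az==-40 and (d==.3): best=best or (p,r)
t0=bot.current_clock()
bot.line_to(np.array(bot.current_ee_pos())+[0,0,.16],max_speed=.3)
bot.goto([.5,-.02,.36],rot(-1.57).as_rotvec()); print(bot.current_clock()-t0)
if best:
    bot.goto(*best); print(bot.current_clock()-t0,best)
    w=bot.read_camera("wrist"); cv2.imwrite("pics/w1.png",w["pixels"]); np.save("w1.npy",w,allow_pickle=True)
E
```

```text
-30 45 0.26 [0.611 0.092 0.112] [-0.2   1.19  0.64  0.39  2.32 -1.13]
-30 45 0.3 [0.636 0.078 0.14 ] [-0.21  1.26  0.46  0.43  2.43 -1.08]
-30 45 0.34 [0.66  0.064 0.169] None
-30 50 0.26 [0.609 0.093 0.118] [-0.19  1.09  0.73  0.35  2.24 -1.16]
-30 50 0.3 [0.631 0.08  0.149] [-0.2   1.14  0.59  0.37  2.33 -1.12]
-30 50 0.34 [0.653 0.068 0.18 ] [-0.21  1.22  0.39  0.41  2.44 -1.07]
-30 55 0.26 [0.605 0.095 0.124] [-0.18  1.    0.83  0.32  2.15 -1.17]
-30 55 0.3 [0.625 0.084 0.157] [-0.19  1.03  0.71  0.33  2.24 -1.15]
-30 55 0.34 [0.645 0.072 0.19 ] [-0.2   1.09  0.56  0.35  2.33 -1.12]
-40 45 0.26 [0.604 0.081 0.112] [-0.27  1.08  0.81  0.47  2.21 -1.05]
-40 45 0.3 [0.626 0.063 0.14 ] [-0.28  1.13  0.68  0.49  2.3  -1.02]
-40 45 0.34 [0.647 0.045 0.169] [-0.29  1.19  0.52  0.53  2.39 -0.96]
-40 50 0.26 [0.602 0.083 0.118] [-0.26  1.    0.89  0.43  2.14 -1.07]
-40 50 0.3 [0.621 0.067 0.149] [-0.27  1.03  0.78  0.45  2.22 -1.04]
-40 50 0.34 [0.641 0.05  0.18 ] [-0.28  1.08  0.64  0.47  2.31 -1.  ]
-40 55 0.26 [0.599 0.086 0.124] [-0.25  0.92  0.97  0.39  2.06 -1.08]
-40 55 0.3 [0.616 0.071 0.157] [-0.26  0.94  0.87  0.4   2.14 -1.06]
-40 55 0.34 [0.634 0.056 0.19 ] [-0.27  0.97  0.75  0.42  2.22 -1.03]
2.9583000000000004
4.9417 (array([0.62558507, 0.06318663, 0.14028771]), array([-1.92123805, -0.89547286,  0.52933211]))
```

View pics/w1.png

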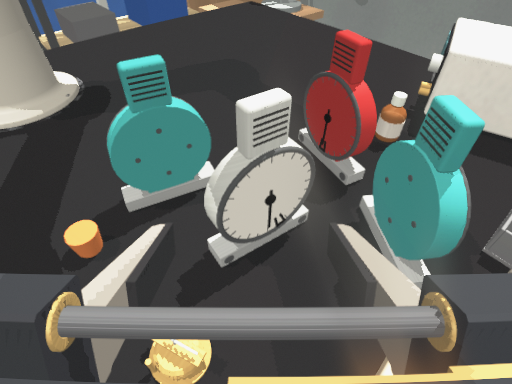

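```bash
python3 - <<'E'
import cv2
i=cv2.imread("pics/w1.png"); cv2.imwrite("pics/c2.png",cv2.resize(i[180:265,200:325],None,fx=6,fy=6,interpolation=2))
E
```

```text
(no output)
```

View pics/c2.png

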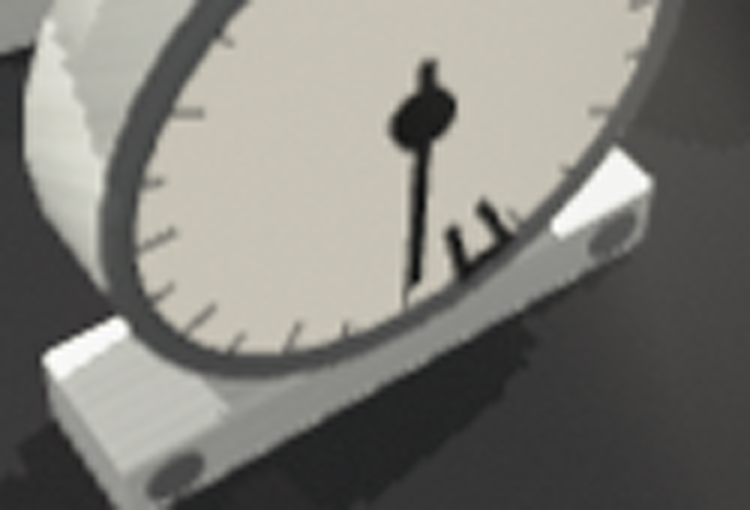

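```bash
python3 - <<'E'
from h import *
w=np.load("w1.npy",allow_pickle=True).item()
f=lambda a,b:(200+a/6-.4,180+b/6-.4)
A=plane(w,f(125,475),.018);B=plane(w,f(652,183),.018);C=plane(w,f(45,360),.018)
print(A,B,C,np.linalg.norm(A-B),np.linalg.norm(A-C))
e=(B-A)/np.linalg.norm(B-A); yaw=np.arctan2(-e[0],e[1]); print("yaw",yaw)
n=np.array([e[1],-e[0],0]); print("centre",(A+B)/2-n*.015)
def dial(uv,off):
    o,d=ray(w,uv);P0=(A+B)/2+n*off;s=(P0-o)@n/(d@n);X=o+s*d;return np.array([(X-P0)@e,X[2]])
pv=dial(f(423,115),0.0); print("pivot",pv)
for nm,uv in [("tip",(412,284)),("L0",(455,232)),("L1",(465,275)),("R0",(487,208)),("R1",(507,238)),("mid U bottom",(487,258)),]:
    v=dial(f(*uv),-.002)-dial(f(423,115),-.002); print(nm,v,np.arctan2(v[0],-v[1]),np.hypot(*v))
t=bot.read_camera("top"); g=t["pixels"].astype(int)
# light-grey gauge mask in both views
for nm,im,box in [("top",g,(175,195,235,222)),("w",w["pixels"].astype(int),(230,80,300,165))]:
    x0,y0,x1,y1=box;c=im[y0:y1,x0:x1];m=((c.min(2)>110)&(c.max(2)-c.min(2)<35)).astype(np.uint8)
    cn=max(cv2.findContours(m,0,2)[0],key=cv2.contourArea);print(nm,cv2.minAreaRect(cn),(x0,y0))
cv2.imwrite("pics/c3.png",np.vstack([cv2.resize(t["pixels"][192:226,172:240],(680,340),interpolation=2)[:, :680],cv2.resize(t["pixels"][180:250,295:355],None,fx=4,fy=4,interpolation=2)[:240].repeat(1,0) if 0 else cv2.copyMakeBorder(cv2.resize(t["pixels"][183:248,295:355],None,fx=4,fy=4,interpolation=2),0,0,0,440,0)]))
E
```

```text
[0.55505459 0.08125855 0.018     ] [0.56753683 0.19985229 0.018     ] [0.52625637 0.08442779 0.018     ] 0.11924881930888279 0.02897207539494928
yaw -0.10486600856239649
centre [0.54637811 0.14212553 0.018     ]
pivot [0.00076287 0.07201936]
tip [-3.00370914e-05 -4.46759567e-02] -0.0006723322581986529 0.04467596676784767
L0 [ 0.00917595 -0.0361136 ] 0.2488202505989387 0.03726110837157629
L1 [ 0.01257001 -0.05087994] 0.2422025555576192 0.05240967362418807
R0 [ 0.01631685 -0.03411638] 0.44611323458974267 0.037817547624011884
R1 [ 0.02213793 -0.04651872] 0.44417663692036385 0.05151776099181426
mid U bottom [ 0.01764169 -0.04934518] 0.343354863909738 0.05240396874984785
top ((29.034765243530273, 12.106008529663086), (42.98007583618164, 12.568814277648926), 5.04245138168335) (175, 195)
w ((29.849285125732422, 46.014408111572266), (71.1598892211914, 71.1598892211914), 80.72740173339844) (230, 80)
```

View pics/c3.png

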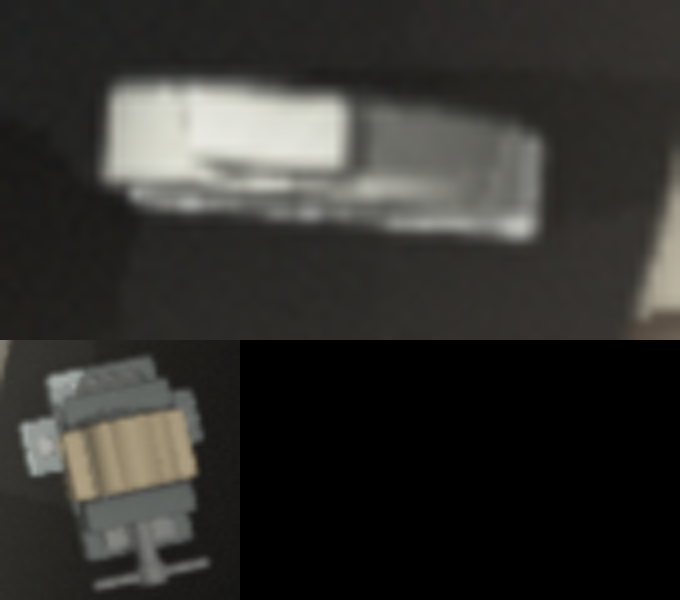

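The index is at about 0.344 rad, with the window from 0.244 to 0.444. The same measurement gives the pointer 0, the pivot 72 mm high and the bar 119 mm long, all consistent. Now a close look at the block.

```bash
python3 - <<'E'
from h import *
T=np.array([.522,-.207,.08])
for az in (np.pi,0,.2):
    p,r=look(T,az,np.radians(74),.30); q=bot.inverse_kinematics(p,r); print(az,p.round(3),None if q is None else np.round(q,2))
t0=bot.current_clock()
p,r=look(T,0,np.radians(74),.30)
bot.goto(np.array([.60,-.03,.33]),rot(-1.57).as_rotvec())
bot.goto(p,r); print(bot.current_clock()-t0,bot.current_clock())
w=bot.read_camera("wrist"); cv2.imwrite("pics/w2.png",w["pixels"]); np.save("w2.npy",w,allow_pickle=True)
t=bot.read_camera("top"); np.save("t2.npy",t,allow_pickle=True)
cv2.imwrite("pics/c4.png",cv2.resize(w["pixels"][60:300,130:400],None,fx=2.2,fy=2.2,interpolation=2))
c=t["pixels"]
E
```

```text
3.141592653589793 [ 0.463 -0.207  0.182] [-0.96 -0.38  2.26  0.55  0.99  0.37]
0 [ 0.581 -0.207  0.182] [-0.42  0.76  0.96 -0.24  1.93 -2.02]
0.2 [ 0.58  -0.195  0.182] [-0.37  0.71  1.03 -0.3   1.87 -2.16]
4.8166 10.1583
```

View pics/c4.png

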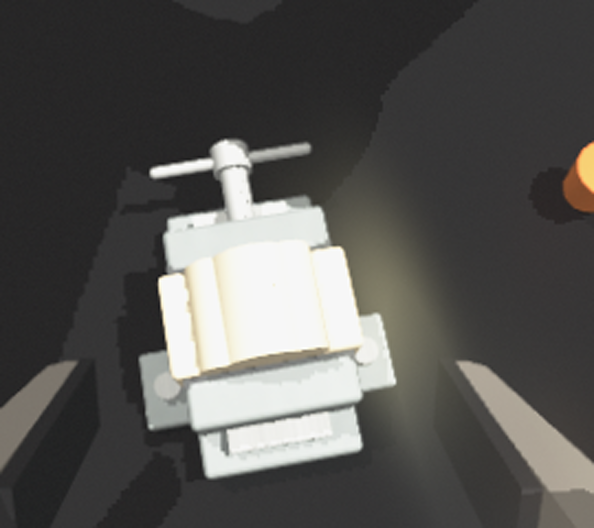

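The vice screw is on the -x side (image top). The low -y rib is on the left and the +y rib on the right, and the body's corners are clear.

```bash
python3 - <<'E'
from h import *
w=np.load("w2.npy",allow_pickle=True).item();t=np.load("t2.npy",allow_pickle=True).item();w1=np.load("w1.npy",allow_pickle=True).item()
f=lambda a,b:(130+a/2.2-.3,60+b/2.2-.3)
P=[plane(w,f(*c),.06) for c in [(158,279),(178,380),(345,248),(360,345)]]
for p in P: print(p.round(4), "in top px",proj(t,p).round(1))
c=np.mean(P,0); ey=((P[2]-P[0])+(P[3]-P[1]))/2; ex=((P[1]-P[0])+(P[3]-P[2]))/2
print("centre",c,np.linalg.norm(ey),np.linalg.norm(ex),"yaw",np.arctan2(-ey[0],ey[1]),np.arctan2(ex[1],ex[0]))
# cream mask in top view: corners
im=t["pixels"].astype(int); hsv=cv2.cvtColor(t["pixels"],cv2.COLOR_BGR2HSV)
m=np.zeros(im.shape[:2],np.uint8);x0,y0=295,183
s=hsv[y0:y0+65,x0:x0+60];m=((s[...,1]>45)&(s[...,2]>90)).astype(np.uint8)
cn=max(cv2.findContours(m,0,2)[0],key=cv2.contourArea);r=cv2.minAreaRect(cn);print("top rect",r,cv2.boxPoints(r)+[x0,y0])
# height check: triangulate body corners
for p,uv in zip(P,[(158,279),(178,380),(345,248),(360,345)]):
    bp=cv2.boxPoints(r)+[x0,y0]; q=bp[np.argmin(np.linalg.norm(bp-proj(t,p),axis=1))]; print("tri",tri([(w,f(*uv)),(t,q)])[0].round(4))
# gauge grip
G=np.array([.5464,.1421,.174]);print("grip top pred",proj(t,G),proj(w1,G), "top plane", plane(t,(199.2,204.5),.174))
im1=w1["pixels"];cv2.imwrite("pics/c5.png",np.hstack([cv2.resize(im1[80:165,225:305],None,fx=5,fy=5,interpolation=2),cv2.resize(t["pixels"][180:265,180:230],None,fx=5,fy=5,interpolation=2)]))
E
```

```text
[ 0.5111 -0.2575  0.06  ] in top px [343.4 216.1]
[ 0.5588 -0.2464  0.06  ] in top px [338.8 199.5]
[ 0.4956 -0.169   0.06  ] in top px [312.8 222.4]
[ 0.5426 -0.1636  0.06  ] in top px [310.2 206. ]
centre [ 0.52701288 -0.20912823  0.06      ] 0.08716171138802822 0.0480889498889822 yaw 0.1821966092556963 0.17266779466460064
top rect ((44.076927185058594, 28.384613037109375), (12.159199714660645, 8.236878395080566), 78.69007110595703) [[333.84615707 206.2307663 ]
 [341.92308426 204.61538315]
 [344.3076973  216.53845978]
 [336.23077011 218.15384293]]
tri [ 0.5099 -0.2593  0.0572]
tri [ 0.5494 -0.2585  0.0139]
tri [ 0.5163 -0.1983  0.1622]
tri [ 0.5493 -0.1937  0.1808]
grip top pred [197.74798556 204.62854404] [263.51563577  97.14374036] top plane [0.54663131 0.13834942 0.174     ]
```

View pics/c5.png

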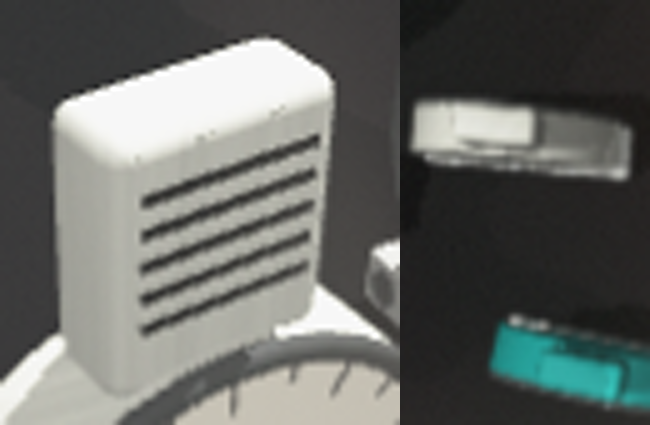

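```bash
cat >> h.py <<'E'
BY=.178; BC=np.array([.527,-.209]); H=.137
def gp(fy,fz,L,flip):
    "TCP pose: foot at block-frame y=fy, world z=fz, lean L, square across the ribs"
    Rb=Ro.from_euler("z",BY); Rl=Rb*Ro.from_euler("x",-L)
    R=Rl*Ro.from_euler("z",-BY)*rot(BY+flip)
    foot=np.array([*BC,0])+Rb.apply([0,fy,0]); foot[2]=fz
    return foot+Rl.apply([0,0,H]), R.as_rotvec()
E
python3 - <<'E'
from h import *
t=np.load("t2.npy",allow_pickle=True).item();w1=np.load("w1.npy",allow_pickle=True).item()
print(tri([(w1,(263.8,99.2)),(t,(199.2,204.9))]))
g=np.array([.5465,.140,H])
for fl in (0,np.pi):
    for p,r in [(g,rot(-.105+fl).as_rotvec()),gp(0,.2,0,fl),gp(0,.083,0,fl),gp(0,.083,.3,fl),gp(0,.083,.4,fl)]:
        q=bot.inverse_kinematics(p,r); print(fl,None if q is None else np.round(q,2))
print(bot.current_joints())
E
```

```text
(array([0.54674115, 0.13987072, 0.17287958]), [np.float64(0.0017054471116314085), np.float64(0.0017054471116315058)])
0 [ 0.04  0.2   1.71 -0.    1.23  0.14]
0 [-0.59  0.09  1.44 -0.    1.62 -0.77]
0 [-0.59  0.13  1.61 -0.    1.39 -0.77]
0 [-0.39 -0.    1.8  -0.27  1.2  -0.48]
0 [-0.31 -0.02  1.85 -0.39  1.15 -0.36]
3.141592653589793 None
3.141592653589793 [-0.59  0.09  1.44 -0.    1.62  2.37]
3.141592653589793 [-0.59  0.13  1.61 -0.    1.39  2.37]
3.141592653589793 [-0.39 -0.    1.8  -0.27  1.2   2.66]
3.141592653589793 [-0.31 -0.02  1.85 -0.39  1.15  2.78]
[-0.42218527  0.75544729  0.96347363 -0.23536342  1.93203156 -2.0184224 ]
```

```bash
python3 - <<'E'
from h import *
g=np.array([.5465,.140,H]);r=rot(-.105).as_rotvec()
bot.line_to(np.array(bot.current_ee_pos())+[0,0,.08],max_speed=.3)
bot.goto(g+[0,0,.11],r); bot.set_gripper(.65,50); print(bot.current_clock())
w=bot.read_camera("wrist"); cv2.imwrite("pics/w3.png",w["pixels"])
print(proj(w,[.5465,.140,.174]))
bot.line_to(g,max_speed=.1); print(bot.current_clock(),np.round(bot.current_contact_force(),2),bot.current_ee_pos())
E
```

```text
13.2083
[251.92016026 200.64262763]
14.5083 [ 0.84 -0.64  0.53] [0.54714142 0.1400423  0.13787345]
```

View pics/w3.png

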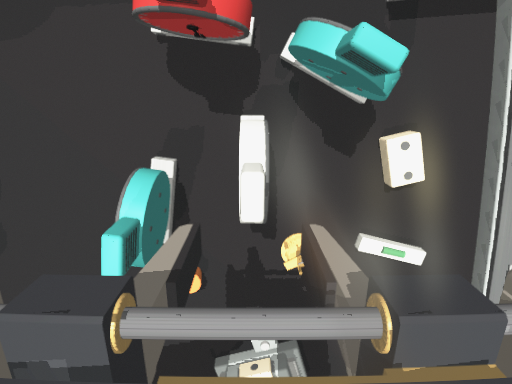

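The view from above shows the grip top centred near (253,197), against a predicted (252,201). The jaws now straddle it, so I close, lift and carry.

```bash
python3 - <<'E'
from h import *
bot.set_gripper(.1,55); print("open",bot.current_opening()*.092, np.round(bot.current_contact_force(),2))
p=np.array(bot.current_ee_pos()); print(p)
bot.line_to(p+[0,0,.21],max_speed=.2)
print(bot.current_clock(),bot.current_opening()*.092,np.round(bot.current_contact_force(),2))
bot.goto(*gp(0,.20,0,0)); bot.line_to(*gp(0,.10,0,0),max_speed=.12); bot.hold(.3)
print(bot.current_clock(),np.round(bot.current_contact_force(),2),np.round(bot.current_ft_torque(),2))
s=bot.read_camera("side");t=bot.read_camera("top");w=bot.read_camera("wrist")
cv2.imwrite("pics/c6.png",np.hstack([cv2.resize(s["pixels"][100:230,230:360],(520,520),interpolation=2),cv2.resize(w["pixels"],(280,210)).repeat(1,0) if 0 else cv2.copyMakeBorder(cv2.resize(t["pixels"][160:260,285:355],(280,400),interpolation=2),0,120,0,0,0)]))
E
```

```text
open 0.019733345764409774 [ 0.69 -0.58 -0.2 ]
[0.54649974 0.14003773 0.13700722]
16.3917 0.019853691709735072 [-0.51 -0.53 -6.19]
18.9917 [ 0.35  0.14 -5.29] [-0.02  0.07  0.01]
```

View pics/c6.png

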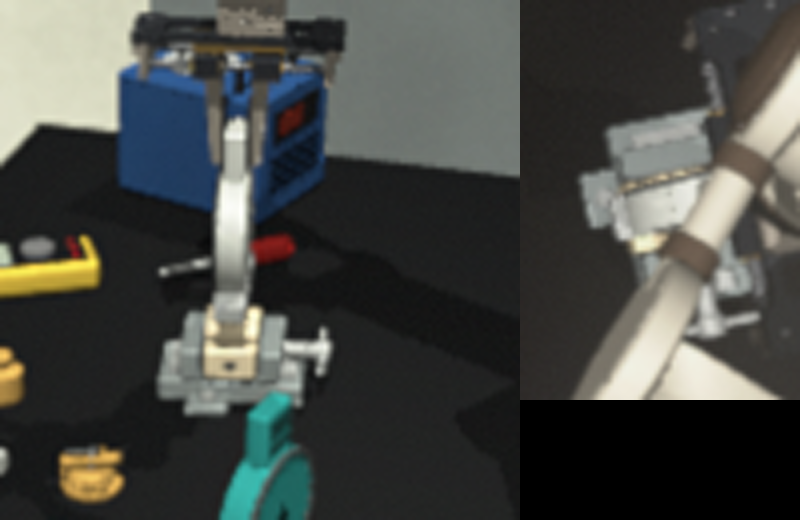

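The gauge is held upright in line with the block and centred on it in the side view (bar at (237,300) over the block at (233,345)). Now I lower it to contact and then rock it.

```bash
python3 - <<'E'
from h import *
fz=lambda:bot.current_contact_force()[2]
f0=np.mean([fz() for _ in range(3)]); t0=bot.current_clock()
bot.line_to(*gp(0,.086,0,0),max_speed=.08); z=.086
while z>.076:
    z-=.0007; bot.line_to(*gp(0,z,0,0),max_speed=.03); f=fz()-f0
    if f>3: break
print("contact",z,f,bot.current_ee_pos()[2]-H,bot.current_clock()-t0)
# rolling keeping contact: foot height z + c(L)/cosL-52mm
def dz(L):
    return (max(.03*np.cos(L)+.022,.016*np.sin(L)+.036*np.cos(L)+.012)/np.cos(L)-.052)
off=0
for L in (.06,.12,.18,.24):
    bot.line_to(*gp(0,z+dz(L)+off,L,0),max_speed=.06); f=fz()-f0
    off+= .0005 if f>12 else (-.0005 if f<3 else 0)
    print(L,round(f,2),round(off,4),np.round(bot.current_ft_torque(),2),np.round(bot.current_ee_pos()-gp(0,z+dz(L)+off,L,0)[0],4),round(bot.current_opening()*.092,4),round(bot.current_clock(),2))
print(z,off,f0)
E
```

```text
contact 0.08109999999999995 6.73366571359476 0.08191404390051937 2.0749999999999993
0.06 7.07 0 [ 0.3   0.12 -0.02] [0.0005 0.0005 0.0007] 0.0195 21.5
0.12 8.92 0 [ 0.2   0.03 -0.04] [ 0.0005 -0.0001  0.0007] 0.0195 21.78
0.18 9.34 0 [-0.06  0.06  0.05] [ 0.0004 -0.0004  0.0006] 0.0197 22.07
0.24 10.19 0 [ 0.05  0.08 -0.03] [ 0.0004 -0.0003  0.0006] 0.0199 22.35
0.08109999999999995 0 -5.693919125968056
```

```bash
python3 - <<'E'
from h import *
f0=-5.69;z=.0811
dz=lambda L:(max(.03*np.cos(L)+.022,.016*np.sin(L)+.036*np.cos(L)+.012)/np.cos(L)-.052)
for L in (.27,.295,.31):
    bot.line_to(*gp(0,z+dz(L),L,0),max_speed=.05)
    print(L,round(bot.current_contact_force()[2]-f0,2),np.round(bot.current_ft_torque(),2))
bot.hold(1.0)
F=np.array(bot.current_contact_force());R=Ro.from_rotvec(bot.current_tool_rot());a=-R.as_matrix()[:,2]
yb=np.array([-np.sin(BY),np.cos(BY),0]);print("F",F-[0,0,f0],"tool lean",np.arctan2(a@yb,a[2]),"x tilt",np.arctan2(a@[np.cos(BY),np.sin(BY),0],a[2]),"foot",np.array(bot.current_ee_pos())-a*H,bot.current_opening()*.092,bot.current_clock())
s=bot.read_camera("side");w=bot.read_camera("wrist");t=bot.read_camera("top")
np.save("s3.npy",s,allow_pickle=True)
cv2.imwrite("pics/c7.png",np.hstack([cv2.resize(s["pixels"][120:210,245:335],(540,540),interpolation=2),cv2.copyMakeBorder(cv2.resize(t["pixels"][170:250,290:355],(260,320),interpolation=2),0,220,0,0,0)]))
# predicted bar end corners, in side view crop, for leans .266 and .31
for L in (.266,.31):
    Rl=Ro.from_euler("z",BY)*Ro.from_euler("x",-L)
    foot=np.array(bot.current_ee_pos())-Rl.apply([0,0,H]) if 0 else np.array([*BC,.082+dz(L)])
    print(L,[((proj(s,foot+Rl.apply(v))-[245,120])*6).round(0).tolist() for v in [(-.015,.06,0),(.015,.06,0),(-.015,.06,.018),(-.015,-.06,0)]])
E
```

```text
0.27 10.76 [-0.02 -0.01 -0.01]
0.295 11.0 [-0.01  0.01  0.03]
0.31 11.57 [ 0.03 -0.    0.05]
F [-0.28979558  2.38917599 11.39141373] tool lean 0.3098383778376834 x tilt -0.0006138451641666832 foot [ 0.52745288 -0.20939619  0.08332789] 0.019837375337009334 24.1
0.266 [[272.0, 406.0], [225.0, 404.0], [272.0, 386.0], [286.0, 279.0]]
0.31 [[272.0, 408.0], [225.0, 405.0], [272.0, 388.0], [286.0, 274.0]]
```

View pics/c7.png

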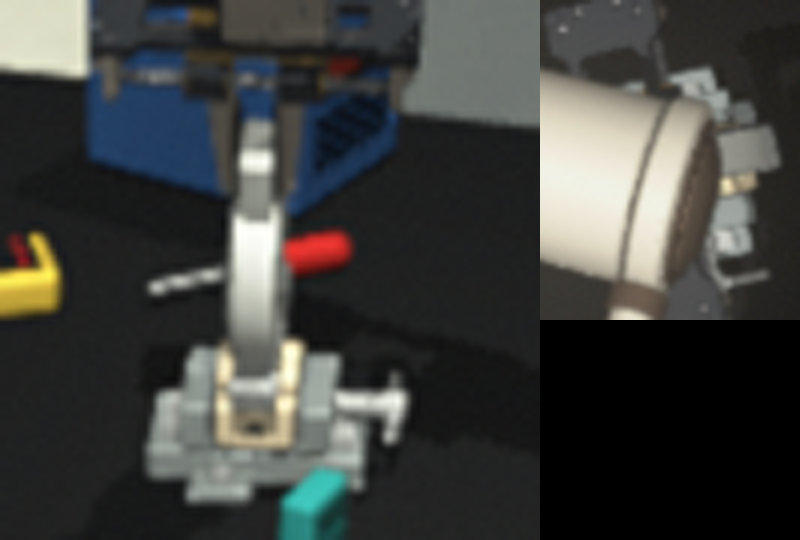

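```bash
python3 - <<'E'
from h import *
w=bot.read_camera("wrist");R=Ro.from_rotvec(bot.current_tool_rot());p=np.array(bot.current_ee_pos())
gr=p+R.apply([0,0,-.019])
im=cv2.resize(w["pixels"],None,fx=1,fy=1)
x0,y0,k=190,90,5;crop=cv2.resize(im[y0:y0+115,x0:x0+125],None,fx=k,fy=k,interpolation=2)
Rl=lambda L:Ro.from_euler("z",BY)*Ro.from_euler("x",-L)
for L,col in ((.31,(0,255,0)),(.266,(0,0,255)),(.244,(255,0,255))):
    q=[proj(w,gr+Rl(L).apply(np.array(v)-[0,0,.156])) for v in [(-.015,.06,.018),(.015,.06,.018)]]
    print(L,np.round(q,1).tolist())
    for u in q: cv2.drawMarker(crop,tuple(int(a) for a in (u-[x0,y0]+.5)*k),col,0,14,1)
cv2.imwrite("pics/c8.png",crop)
print(bot.current_clock(),np.round(bot.current_contact_force(),2))
E
```

```text
0.31 [[235.1, 122.8], [268.0, 122.8]]
0.266 [[234.9, 116.2], [268.2, 116.2]]
0.244 [[234.8, 112.9], [268.4, 112.9]]
24.3 [-0.32  0.87  5.57]
```

View pics/c8.png

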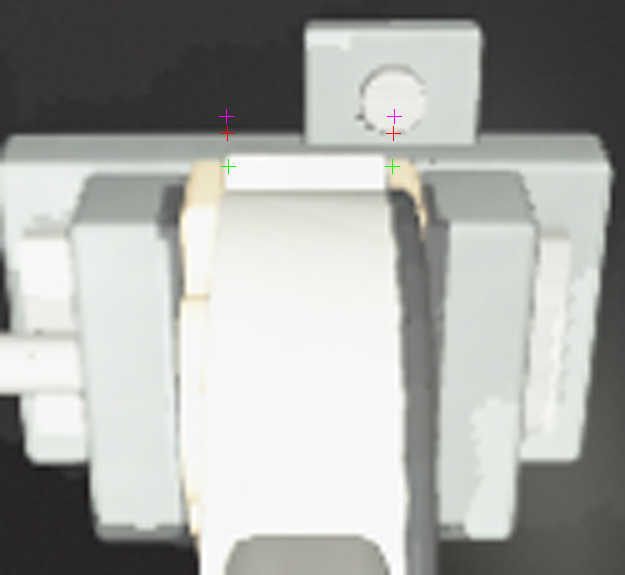

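The +y bar end sits at crop row 155, between the no-slip prediction (166, lean 0.31) and 133 (lean 0.266). So the lean is about 0.30, inside 0.244–0.444, and the bar is square and central over the block. Handing in.

```bash
python3 - <<'E'
from workcell import bot
print(bot.current_contact_force(),bot.current_opening()*.092,bot.current_clock()); bot.job_done()
E
```

```text
[-0.31598701  0.86779523  5.56939805] 0.019328481105992723 24.3
the job is handed in; nothing more can be done
```

I picked the silver gauge up by its top grip and set it upright on the insulator's middle rib. I then rocked it towards its +y side, kept it on the ribs and handed the job in at 24.3 s with it still gripped.

**Last checks**
- **Pointer:** I read the index mark at about 0.344 rad, so the two lines are at about 0.244 and 0.444. The tool leans 0.310 rad, and the last wrist picture puts the gauge itself at about 0.295–0.31, so the pointer should be inside the lines.
- **Bearing:** The gauge presses on the ceramic with about 11 N, and this held steady.
- **Position:** The bar is square to the block by tool pose, and its middle is within about 1 mm of where I measured the block's centre.
- **Grip:** It is firm, with the jaws at 19–20 mm on the 20 mm grip.

**Less certain**
- **Dial not seen:** No camera could see the dial in the final pose, so the pointer reading is inferred from the lean.
- **Small lean mismatch:** The wrist picture and the tool lean differ by about 0.015 rad, within camera error.
- **One rib, by calculation:** At about 0.30 rad the base bears on the +y rib and clears the middle one by about 0.5 mm. Resting on both would be 0.266 rad, only about 0.02 inside the lower line.
- **Block height:** My two-camera check on the block's corner heights failed because of a bad colour mask. The contact height of 82 mm agreed with the text.

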